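# Hold a jaw model against the sprung heel stop

## Robot

A 6-joint arm with a two-finger parallel gripper is mounted at the origin on a cart in front of the work surface, level with it; the furniture and walls round the work are solid. World frame = base frame: x ahead of the robot, y to its left, z up, the work surface at z = 0. Lengths are in m, angles in rad, forces in N, time in s.
With the tool pointing down it reaches from about 0.3 to 0.85 m from the base axis. Payload 5.4 kg.
Tool frame: the origin (TCP) lies at the very end of the fingers, on their centre line; the grasp point (between the pads) lies 19 mm behind it; z points along the fingers, y is the line along which they close (so a half turn about z gives the same grasp; the last joint's range is limited). The gripper opens to 85 mm and grips with 20 to 120 N. Pads are 22 mm wide; open, the fingers measure 114 mm over their backs; the gripper's body (76 mm by 85 mm) begins 54 mm behind the grasp point. The pads swing forward as they close: fully open they stand 13 mm farther back than shut.
Start: joints at [0.929, 0.158, 1.597, -0, 1.386, -0.21], TCP at [0.241, 0.522, 0.231] pointing down, gripper open.
Joint ranges: [-2.91, 2.91], [-0.94, 2.29], [0.18, 2.7], [-1.29, 4.43], [0.17, 2.64], [-3, 3]. Speed limits (rad/s): [2.57, 2.57, 3.14, 3.14, 3.14, 3.14].

## Interface

Orientations are given as a 3x3 rotation matrix whose columns are the frame's x, y, z axes.
In Python, from rig import * gives the robot as it stands.
- The arm moves only by the tool arm_command, never from a script. Its arguments are lists of equal length, an entry for each row: "gripper": the finger opening in mm, from 0 to 85.4; "linear": the shift along the tool's x, y, z normalised to -1 to 1, where 1 is 0.4 m, a list of three; "dr": the turn, a rotation vector about the tool's x, y, z normalised to -1 to 1, where 1 is 120 degrees, a list of three. A call has 1 to 20 rows; each row shifts and turns the commanded pose from where the row before left it, along the tool's axes as they then stand; what a row does not reach is not made up. A row lasts 1/10 s, in which the tool goes at most 50 mm and 8.59 degrees, less where a joint would pass 70% of its speed; a pose out of reach is approached as far as the arm can. A call with a number of a shift or a turn outside -1 to 1 is refused whole. A call with a gripper value outside its range is refused whole. The fingers move at their own pace and stop on an object; the grip force is fixed at half the most. Time passes only in rows, so rows that do not move let the fingers close. It gives the time, the measured TCP pose, the force, the opening and the grip force at its end, in the units of the state.
- get_state(): the state, without advancing time (a new reading comes with each control period).
- read_camera(name): name is "scene" or "top"; returns a dict with "pixels" (384x512x3 uint8, red, green, blue), "fx", "fy", "cx", "cy" (pixels), "R" (3x3) and "t" (3): a world point X has camera coordinates R X + t. Camera axes: x right, y down, z forward; pixel columns grow to the right and rows downward; lengths in m; the calibration is good to about 2 mm. A picture is of the moment at which its call begins. There is no depth.
- sign_off(): hands the job in; it is judged then, once.
Trained networks look in the newest picture that a camera, given by its name, has taken for a name from the list of things; names that differ only in an ending like _2 or _b are one class to them, and where a whole thing is asked for, a point or a joint stands for the part that bears it (a point fixed in the world has none). Each returns a list of dicts, best first, with "conf" (0 to 1); they miss things now and then, are a little off and sometimes report something else, mostly with a low value. They report only what shows in the picture. A call takes as long as a camera call. They do not tell look-alikes from the thing itself.
- spot_in(query, camera): "box" ([centre column, centre row, width, height] in pixels, round what is visible of it).
- mark_of(query, camera): "at" ([column, row] in pixels: a listed point, or the origin of a listed thing).
The state is a dict: "time": time; "joint_pos": joint angles; "qvel": joint speeds; "joint_efforts": joint torques, N m; "tcp_pos": TCP position; "tool_rot": TCP orientation; "wrist_force": force on the tool from outside, world axes, zero at the start; "ft_torque": the same for the moment, N m; "finger_gap": finger opening in m; "gripper_force": force on a finger pad.
Only numpy, scipy, OpenCV 4.12 (cv2) and the standard library are available. Lean on these libraries where they do the work, as an engineer would, in place of code of your own. Each camera call takes 0.05 s, during which the arm holds its last target. There are 200 camera calls.

## Task

Gently set the plaster jaw model on the narrow raised rail of the model holder, teeth up and with its straight heel side facing the upright sprung stop plate but not yet touching it. Then slide it along the rail until its heel lies square against the plate and keep pressing with a steady 8 newtons or so, which pushes the sprung plate about half-way back, so that a colleague can do up the clamp screw. Finish while you are still pressing, with the model centred and flat on the rail, and leave the jar, the tray and the brush alone.

Things in the scene. Friction and masses are not known exactly. Their poses are not given: they have to be found in the camera images.
- model: cream plaster jaw model, teeth on top, 61 (x) x 71 (y) x 29 mm, about 0.12 kg; origin at the centre of its underside, z up. Its flat straight heel is at x = +30 mm (40 mm wide, upright to 13 mm high, leaning inward above); its narrow blunt front at x = -28 to -30 mm, 28 mm wide. So 61 mm front to heel; the flanks, 64 to 71 mm apart, are not parallel
- model_heel (a point): point in the middle of the model's heel face, 30.5 mm from the model's origin along its +x, 7 mm above its underside
- holder: model holder, fixed: grey foot 215 x 110 x 12 mm, narrow aluminium rail on a web, bracket at the far end. Origin: centre of the foot's underside; x along the rail to the bracket, z up. Rail: flat top at z = 60 mm, y = -20 to +20, x = -85 to +65 mm. Bracket: x = 86 to 100 mm, 70 mm wide, top z = 102 mm. The clamp screw under the rail does not turn
- stop: sprung heel stop: upright steel plate 8 x 64 x 34 mm on two sprung rods in the bracket, 2 mm above the rail. Origin: middle of its front face, which looks along the holder's -x; at rest x = 45, z = 79 mm in the holder's frame. Slides only along the holder's +x, 20 mm at most; spring 0.7 N per mm without preload, so 8 N is 11.4 mm
- jar: bystander: round white jar with a screw lid, 50 mm across, 51 mm high, upright; origin at the centre of its underside
- tray: bystander: empty perforated metal impression tray with a flat handle, 128 x 76 x 17 mm; origin under the middle of its length, the handle toward its -x
- brush: bystander: small nail brush, 30 x 85 x 22 mm; origin at the centre of its underside
Not all that is in view belongs to the job. What is meant by the model is not turquoise, and is the larger of those in its own colour.

How it is judged:
On the way:
1. the model is set down flat on the rail, roughly lined up, heel toward the stop plate and not touching it (z of model in the frame of holder between 0.057 and 0.064 m and angle between model's own z axis and vertical below 0.1 rad and y of model in the frame of holder between -0.014 and 0.014 m and angle between the x axis of model and the x axis of holder, either way round below 0.35 rad and x of model_heel in the frame of stop below -0.002 m and x of model_heel in the frame of holder above -0.05 m and contact force between model and stop below 0.1 N and contact force between model and holder above 0.2 N), for 0.2 s.
At the end, for the whole second after the job is handed in: The model lies flat on the rail (height within 4 mm, tilt under 0.1 rad), within 10 mm of its middle line and 0.12 rad of square, heel on the stop plate, pressed on it with 5 to 12 N by the fingers, which do not touch the plate, and is still (z of model in the frame of holder between 0.057 and 0.064 m and angle between model's own z axis and vertical below 0.1 rad and y of model in the frame of holder between -0.01 and 0.01 m and angle between the x axis of model and the x axis of holder, either way round below 0.12 rad and x of model_heel in the frame of stop above -0.004 m and contact force between model and stop between 5 and 12 N and contact force between the fingers and model above 3 N and contact force between the fingers and stop below 0.1 N and linear speed of model below 0.01 m/s); the arm keeps its last pose, push and grip.
It fails at once if the model is slammed or rammed on the holder (over 40 N) (contact force between model and holder above 40 N).
It fails at once if the jar is moved by more than 30 mm (distance of jar from where it was at the start of the episode above 0.03 m).
It fails at once if the tray is moved by more than 30 mm (distance of tray from where it was at the start of the episode above 0.03 m).
It fails at once if the brush is moved by more than 30 mm (distance of brush from where it was at the start of the episode above 0.03 m).
It also fails if it takes over 72 s, if anything falls off the work surface, if the arm or the gripper's body presses on something with over 40 N, if the wrist force passes 120 N, or if a joint passes its speed limit or range.

## Working session

There is one attempt and no reset: what is moved stays moved. The work goes in short steps, Python scripts to look and compute and a tool call to move; the robot and the scene stay as the last step left them, time stands still between calls to the robot, and variables do not carry over. Pictures are saved under pics/ and viewed, at most 10 in all, crops included, and the job is handed in when it is done.

Besides the shell and the picture viewer there is one more tool, called by a JSON object that holds its "api" and its "payload". arm_command: Moves the arm, as the interface text tells. Its arguments: {"type":"object","properties":{"gripper":{"type":"array","items":{"type":"number"}},"linear":{"type":"array","items":{"type":"array","items":{"type":"number","minimum":-1,"maximum":1}}},"dr":{"type":"array","items":{"type":"array","items":{"type":"number","minimum":-1,"maximum":1}}}},"required":["gripper","linear","dr"]}

```bash
mkdir -p pics; cat > h.py <<'E'
from rig import *
import numpy as np, cv2
def ray(c,uv):
    R=np.array(c["R"]);t=np.array(c["t"])
    d=R.T@np.array([(uv[0]-c["cx"])/c["fx"],(uv[1]-c["cy"])/c["fy"],1.])
    return -R.T@t,d
def onz(c,uv,z):
    o,d=ray(c,uv);return o+d*(z-o[2])/d[2]
def proj(c,X):
    p=np.array(c["R"])@np.array(X)+np.array(c["t"]);return np.array([c["fx"]*p[0]/p[2]+c["cx"],c["fy"]*p[1]/p[2]+c["cy"]])
def tri(c1,u1,c2,u2):
    o1,d1=ray(c1,u1);o2,d2=ray(c2,u2)
    s=np.linalg.lstsq(np.c_[d1,-d2],o2-o1,rcond=None)[0]
    a=o1+s[0]*d1;b=o2+s[1]*d2;return (a+b)/2,np.linalg.norm(a-b)
def save(c,n): cv2.imwrite(n,c["pixels"][:,:,::-1])
E
python3 - <<'E'
from h import *
np.set_printoptions(precision=3,suppress=True)
for n in("top","scene"):
    c=read_camera(n);save(c,f"pics/{n}0.png")
    print(n,"pos",ray(c,(0,0))[0],c["fx"])
    for q in("model","model_heel","holder","stop","jar","tray","brush"):
        print(q,"box",[(np.round(b["box"]).tolist(),round(b["conf"],2)) for b in spot_in(q,n)[:4]],"at",[(np.round(b["at"],1).tolist(),round(b["conf"],2)) for b in mark_of(q,n)[:4]])
E
```

```text
top pos [0.401 0.057 1.314] 417.22985184917917
model box [([375.0, 190.0, 21.0, 20.0], 0.89), ([339.0, 179.0, 24.0, 17.0], 0.83), ([333.0, 145.0, 12.0, 16.0], 0.7)] at [([336.9, 178.8], 0.57), ([375.9, 192.6], 0.54)]
model_heel box [([338.0, 178.0, 17.0, 18.0], 0.77), ([376.0, 191.0, 26.0, 23.0], 0.57), ([332.0, 146.0, 12.0, 18.0], 0.55)] at [([375.0, 184.5], 0.84), ([338.4, 168.2], 0.76), ([340.1, 151.3], 0.61)]
holder box [([195.0, 211.0, 37.0, 81.0], 0.82)] at [([196.2, 217.9], 0.74)]
stop box [([192.0, 187.0, 25.0, 23.0], 0.57)] at [([191.4, 200.1], 0.55)]
jar box [([350.0, 240.0, 18.0, 14.0], 0.72)] at [([349.5, 243.4], 0.63)]
tray box [([302.0, 239.0, 21.0, 40.0], 0.74)] at [([300.1, 241.5], 0.68)]
brush box [([126.0, 244.0, 23.0, 24.0], 0.6)] at [([128.5, 245.4], 0.46)]
scene pos [ 0.004 -0.608  0.909] 358.8283430277833
model box [([357.0, 274.0, 26.0, 28.0], 0.98), ([352.0, 224.0, 15.0, 9.0], 0.7), ([334.0, 244.0, 23.0, 15.0], 0.66)] at [([331.1, 247.9], 0.88), ([349.7, 226.4], 0.69), ([352.8, 274.4], 0.58), ([170.3, 174.3], 0.39)]
model_heel box [([355.0, 274.0, 29.0, 22.0], 0.58), ([333.0, 245.0, 26.0, 24.0], 0.55), ([350.0, 225.0, 16.0, 15.0], 0.44)] at [([361.9, 270.8], 0.9), ([338.6, 241.9], 0.86), ([351.3, 229.3], 0.66), ([262.2, 255.2], 0.2)]
holder box [([216.0, 183.0, 61.0, 57.0], 0.64)] at [([218.5, 190.6], 0.93), ([295.1, 289.3], 0.22)]
stop box [] at [([228.2, 167.5], 0.58)]
jar box [([296.0, 284.0, 16.0, 26.0], 0.87), ([229.0, 169.0, 18.0, 15.0], 0.55)] at []
tray box [([264.0, 250.0, 35.0, 26.0], 0.94)] at [([259.8, 253.7], 0.75)]
brush box [([166.0, 170.0, 19.0, 3.0], 0.49)] at [([169.6, 172.8], 0.57)]
```

View pics/top0.png

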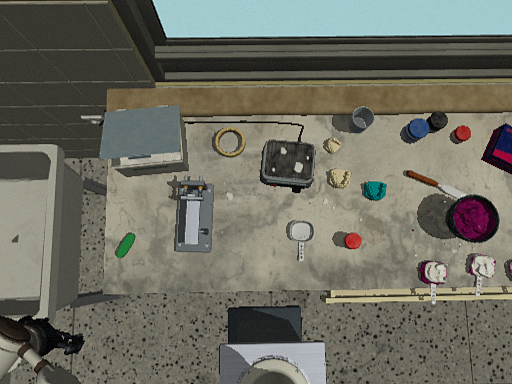

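View pics/scene0.png

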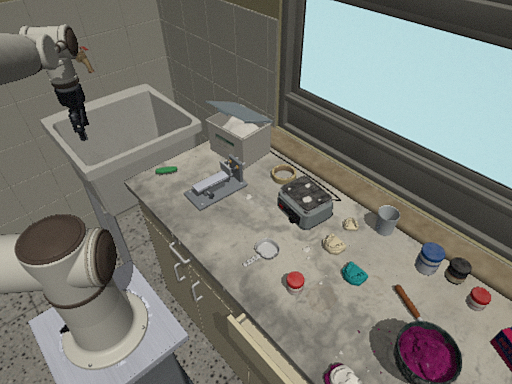

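Top view: the cream candidates are at (340,178), about 24 px ≈ 70 mm, and a smaller one at (333,145). There is also a turquoise one at (375,190). The larger cream one at (340,178) fits the description, so I'll confirm it in an enlarged crop together with the holder.

```bash
python3 - <<'E'
from h import *
np.set_printoptions(precision=4,suppress=True)
t=read_camera("top");s=read_camera("scene")
def crop(c,x,y,w,h,k): return cv2.resize(c["pixels"][y:y+h,x:x+w],(w*k,h*k),interpolation=cv2.INTER_CUBIC)
a=crop(t,315,130,76,75,5);b=crop(s,315,215,76,75,5)
d=crop(t,160,165,76,95,5)[:, :];e=crop(s,175,150,76,75,5)
im=np.zeros((600,780,3),np.uint8)
r=lambda i,w,h:cv2.resize(i,(w,h))
im[:300,:304]=r(a,304,300);im[:300,310:614]=r(b,304,300);im[300:,:240]=r(d,240,300);im[300:,310:614]=r(e,304,300)
cv2.imwrite("pics/crop1.png",im[:,:,::-1])
# sanity
p,g=tri(t,(337,178.8),s,(331,247.9));print("model",p,g,onz(t,(340,178.5),.015))
p,g=tri(t,(196.2,217.9),s,(218.5,190.6));print("holder",p,g)
print("stop",*tri(t,(191.4,200.1),s,(228.2,167.5)))
for n,uv in dict(jar=(349.5,241),tray=(301,240),brush=(126,244)).items(): print(n,onz(t,uv,.02))
# holder foot by segmentation in top: print corner rect
hsv=cv2.cvtColor(t["pixels"],cv2.COLOR_RGB2HSV)
m=cv2.inRange(t["pixels"][130:205,315:360],(150,130,80),(255,255,255))
E
```

```text
model [ 0.6512 -0.2237 -0.0111] 0.0023534454420248174 [ 0.648  -0.2285  0.015 ]
holder [0.5354 0.2268 0.0014] 0.008014297900302156
stop [0.5838 0.2281 0.0839] 0.01619004520381415
jar [ 0.4498 -0.2469  0.02  ]
tray [ 0.4558 -0.0968  0.02  ]
brush [0.4538 0.4407 0.02  ]
```

View pics/crop1.png

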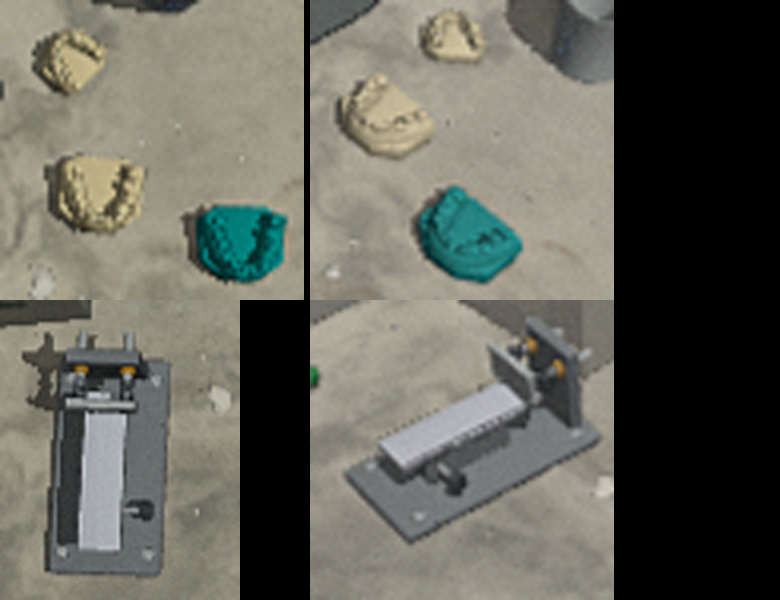

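The larger cream model at top pixel (340,178) is the one meant; the smaller cream one is at (333,145) and the turquoise one at (375,190). Its straight heel faces image-up (+x world). The holder's rail also runs image-up to its bracket, so almost no turn is needed. Next I'll measure the outlines precisely.

```bash
cat >> h.py <<'E'
def mask(c,x,y,w,h,f,k=8):
    im=cv2.resize(c["pixels"][y:y+h,x:x+w],None,fx=k,fy=k,interpolation=cv2.INTER_CUBIC)
    m=f(im.astype(int)).astype(np.uint8)*255
    m=cv2.morphologyEx(m,cv2.MORPH_OPEN,np.ones((9,9)))
    cs=cv2.findContours(m,cv2.RETR_EXTERNAL,cv2.CHAIN_APPROX_NONE)[0]
    b=max(cs,key=cv2.contourArea)[:,0,:]
    return (b+.5)/k-.5+[x,y]
cream=lambda i:((i[...,0]-i[...,2]>38)&(i[...,0]>80)&(i[...,0]>i[...,1]-5))
light=lambda i:((i.min(-1)>140)&(i[...,2]-i[...,0]>-4))
E
python3 - <<'E'
from h import *
np.set_printoptions(precision=4,suppress=True)
t=read_camera("top")
def W(b,z): return np.array([onz(t,p,z)[:2] for p in b])
b=W(mask(t,322,162,36,32,cream),.012)
h=cv2.convexHull(b.astype(np.float32))[:,0]
print("model bbox",h.min(0),h.max(0),"area",cv2.contourArea(h)*1e6)
print("poly",cv2.approxPolyDP(h[:,None],.003,True)[:,0])
# symmetry axis: minimise mirror mismatch of hull
from scipy.optimize import minimize
def rad(c,th):
    a=np.linspace(-np.pi,np.pi,181)[:-1];q=b-c;an=np.arctan2(q[:,1],q[:,0])-th;r=np.hypot(*q.T)
    an=(an+np.pi)%(2*np.pi)-np.pi;o=np.argsort(an);return np.interp(a,an[o],r[o],period=2*np.pi)
best=[]
for th in np.linspace(-.5,.5,51):
    for dy in np.linspace(-.005,.005,11):
        c=h.mean(0)*0+(h.min(0)+h.max(0))/2+dy*np.array([-np.sin(th),np.cos(th)])
        r=rad(c,th);m=np.roll(r[::-1],1);best.append((((r-m)**2).mean()**.5,th,c))
best.sort(key=lambda v:v[0]);[print(v) for v in best[:6]]
r=W(mask(t,178,185,40,65,light),.06)
R=cv2.minAreaRect(r.astype(np.float32));print("rail",R,cv2.boxPoints(R))
dark=lambda i:(i.max(-1)<150)&(i[...,2]-i[...,0]>0)&(i.max(-1)>60)
f=W(mask(t,165,165,60,95,dark),.012);print("foot",cv2.minAreaRect(f.astype(np.float32)),cv2.approxPolyDP(cv2.convexHull(f.astype(np.float32)),.006,True)[:,0])
print(get_state()["tool_rot"],get_state()["tcp_pos"],get_state()["wrist_force"])
E
```

```text
model bbox [ 0.6207 -0.264 ] [ 0.6808 -0.2004] area 3017.2268046761983
poly [[ 0.6756 -0.2019]
 [ 0.661  -0.202 ]
 [ 0.6255 -0.2174]
 [ 0.6211 -0.2399]
 [ 0.6317 -0.2585]
 [ 0.6706 -0.263 ]
 [ 0.6796 -0.2362]
 [ 0.6808 -0.2109]]
(np.float64(0.0038194518691121787), np.float64(0.0), array([ 0.6508, -0.2342]))
(np.float64(0.003843804963782584), np.float64(-0.020000000000000018), array([ 0.6507, -0.2342]))
(np.float64(0.003918642722743142), np.float64(0.020000000000000018), array([ 0.6508, -0.2342]))
(np.float64(0.0039233357565712935), np.float64(-0.03999999999999998), array([ 0.6507, -0.2342]))
(np.float64(0.0040581601749402054), np.float64(-0.06), array([ 0.6506, -0.2342]))
(np.float64(0.004069942379547301), np.float64(-0.020000000000000018), array([ 0.6507, -0.2332]))
rail ((0.5140172839164734, 0.23422782123088837), (0.03967485949397087, 0.1293194741010666), 87.071044921875) [[0.4484 0.2177]
 [0.5776 0.2111]
 [0.5796 0.2507]
 [0.4505 0.2573]]
foot ((0.5339966416358948, 0.23316209018230438), (0.1094246357679367, 0.21267007291316986), 87.15168762207031) [[0.6366 0.177 ]
 [0.6377 0.1956]
 [0.5897 0.2837]
 [0.4311 0.2898]
 [0.4279 0.1845]]
[[-0.9082  0.4185 -0.0001]
 [ 0.4185  0.9082 -0.    ]
 [ 0.0001 -0.     -1.    ]] [0.2406 0.5222 0.2313] [0.2545 0.7212 0.7604]
```

```bash
cat > fit.py <<'E'
from h import *
from scipy.optimize import least_squares,minimize
np.set_printoptions(precision=4,suppress=True)
P=np.array([[30.5,20],[22,33],[15,35.5],[-5,32],[-20,24],[-29,14]])/1000
P=np.vstack([P,(P*[1,-1])[::-1]])
V=np.vstack([np.c_[P,np.zeros(12)],np.c_[P,np.full(12,.013)],np.c_[P*.86,np.full(12,.029)]])
def place(p,z=0):
    c,s=np.cos(p[2]),np.sin(p[2]);return np.c_[V[:,0]*c-V[:,1]*s+p[0],V[:,0]*s+V[:,1]*c+p[1],V[:,2]+z]
def hull(c,p,z=0): return cv2.convexHull(np.array([proj(c,x) for x in place(p,z)],np.float32))[:,0]
def fit(views,p0,z=0):
    H=[(c,cv2.convexHull(b.astype(np.float32))) for c,b in views]
    def cost(p):
        e=0
        for c,h in H:
            a=hull(c,p,z);i=cv2.intersectConvexConvex(a,h)[0];e+=cv2.contourArea(a)+cv2.contourArea(h)-2*i
        return e
    best=min((minimize(cost,[p0[0],p0[1],y],method="Nelder-Mead",options=dict(initial_simplex=np.array([p0[0],p0[1],y])+np.array([[0,0,0],[.006,0,0],[0,.006,0],[0,0,.1]]))) for y in p0[2]+np.array([-.3,-.15,0,.15,.3])),key=lambda r:r.fun)
    return best.x,best.fun,[cv2.contourArea(h) for _,h in H]
E
python3 - <<'E'
from fit import *
t=read_camera("top");s=read_camera("scene")
bt=mask(t,322,162,36,32,cream);bs=mask(s,318,228,34,30,cream)
print(t["pixels"][180,326:356]); 
for v in([(t,bt)],[(s,bs)],[(t,bt),(s,bs)]):
    r=fit(v,[.651,-.233,0]);print(r)
im=[]
for c,b,x,y in((t,bt,322,160),(s,bs,318,228)):
    k=10;i=cv2.resize(c["pixels"][y:y+36,x:x+38],None,fx=k,fy=k,interpolation=cv2.INTER_CUBIC)
    f=lambda q:((np.asarray(q)-[x,y]+.5)*k-.5).astype(np.int32)
    cv2.polylines(i,[f(b)],True,(255,0,0),1);cv2.polylines(i,[f(hull(c,r[0]))],True,(0,0,255),1);im.append(i)
cv2.imwrite("pics/fit1.png",np.hstack(im)[:,:,::-1])
E
```

```text
[[137 137 117]
 [ 57  58  50]
 [ 65  62  54]
 [ 75  71  49]
 [169 160 119]
 [ 73  71  49]
 [ 88  80  60]
 [110 100  75]
 [131 123  87]
 [200 192 144]
 [187 173 134]
 [168 155 117]
 [191 176 135]
 [190 177 136]
 [191 178 133]
 [200 187 141]
 [129 118  88]
 [ 75  67  49]
 [ 98  89  65]
 [106  96  74]
 [137 129  94]
 [200 187 141]
 [178 162 125]
 [173 162 120]
 [180 170 139]
 [151 147 133]
 [155 150 131]
 [155 150 130]
 [157 152 133]
 [158 151 131]]
(array([ 0.6518, -0.2339, -0.0986]), np.float64(68.07353973761201), [288.953125])
(array([ 0.6631, -0.2285, -1.0107]), np.float64(165.31609596521594), [191.6484375])
(array([ 0.6505, -0.2321, -0.2473]), np.float64(247.7452945895493), [288.953125, 191.6484375])
```

View pics/fit1.png

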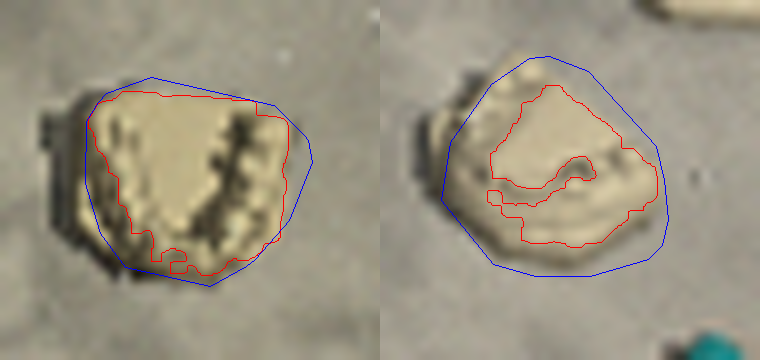

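The mask missed the shaded parts: the blue fit is off from the true outline, which spans columns 75–300 in the left panel. I'll switch to a ratio threshold.

```bash
sed -i 's/^cream=.*/cream=lambda i:(i[...,2]<.79*i[...,0])\&(i[...,0]>55)/' h.py
cat > ov.py <<'E'
from fit import *
def overlay(n,items,z,p,W=38):
    im=[]
    for c,b,x,y in items:
        k=10;i=cv2.resize(c["pixels"][y:y+W,x:x+W],None,fx=k,fy=k,interpolation=cv2.INTER_CUBIC)
        f=lambda q:((np.asarray(q)-[x,y]+.5)*k-.5).astype(np.int32)
        cv2.polylines(i,[f(b)],True,(255,0,0),1);cv2.polylines(i,[f(hull(c,p,z))],True,(0,0,255),1);im.append(i)
    cv2.imwrite(n,np.hstack(im)[:,:,::-1])
E
python3 - <<'E'
from ov import *
t=read_camera("top");s=read_camera("scene")
bt=mask(t,322,162,36,32,cream);bs=mask(s,318,228,34,30,cream)
for v in([(t,bt)],[(s,bs)],[(t,bt),(s,bs)]):
    r=fit(v,[.651,-.233,0]);print(r)
overlay("pics/fit2.png",((t,bt,322,160),(s,bs,316,228)),0,r[0])
E
```

```text
(array([ 0.6495, -0.2284, -0.0879]), np.float64(20.3518520956859), [368.078125])
(array([ 0.6489, -0.2267,  0.0598]), np.float64(52.07900181598961), [324.7109375])
(array([ 0.6495, -0.2278, -0.0929]), np.float64(78.85911971167661), [368.078125, 324.7109375])
```

View pics/fit2.png

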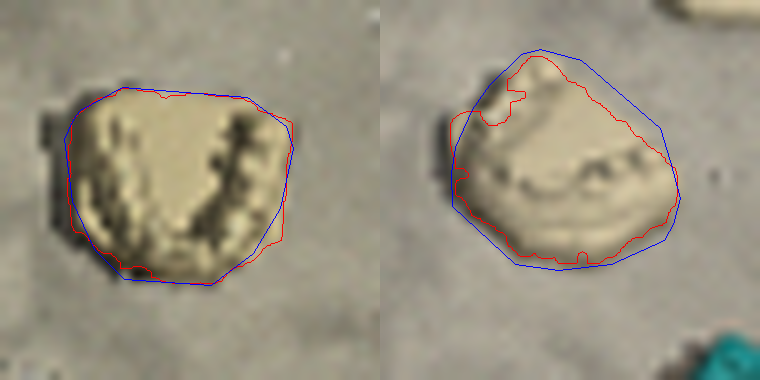

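Top view now gives the model at about (0.6495, -0.228) with yaw about -0.07. The holder is at (0.534, 0.233) with yaw -0.051. I'll turn the tool to the model's yaw and travel at safe height.

{"api": "arm_command", "payload": {"gripper": [85, 85, 85, 85, 85, 85, 85, 85, 85, 85, 85, 85, 85, 85, 85, 85, 85, 85, 85, 85], "linear": [[0, 0, 0], [0, 0, 0], [0, 0, 0], [-0.06, -0.095, 0], [-0.06, -0.095, 0], [-0.06, -0.095, 0], [-0.06, -0.095, 0], [-0.06, -0.095, 0], [-0.06, -0.095, 0], [-0.06, -0.095, 0], [-0.06, -0.095, 0], [-0.06, -0.095, 0], [-0.06, -0.095, 0], [-0.06, -0.095, 0], [-0.06, -0.095, 0], [-0.06, -0.095, 0], [-0.06, -0.095, 0], [-0.06, -0.095, 0], [-0.06, -0.095, 0], [-0.06, -0.095, 0]], "dr": [[0, 0, -0.0575], [0, 0, -0.0575], [0, 0, -0.0575], [0, 0, 0], [0, 0, 0], [0, 0, 0], [0, 0, 0], [0, 0, 0], [0, 0, 0], [0, 0, 0], [0, 0, 0], [0, 0, 0], [0, 0, 0], [0, 0, 0], [0, 0, 0], [0, 0, 0], [0, 0, 0], [0, 0, 0], [0, 0, 0], [0, 0, 0]]}}

```text
time: 3.85
tcp_pos: [0.6028, -0.1528, 0.2313]
tool_rot: [[-0.997, 0.071, 0.0], [0.071, 0.997, 0.0], [-0.0, 0.0, -1.0]]
wrist_force: [0.7, 0.3, 0.1]
finger_gap: 0.085
gripper_force: 0.0
```

```bash
cat > go.py <<'E'
import sys
from h import *
# target x y z yaw(of -tool x) -> remaining shift in tool axes (normalised) and turn
np.set_printoptions(precision=4,suppress=True)
s=get_state();R=np.array(s["tool_rot"]);x,y,z,w=map(float,sys.argv[1:5])
d=R.T@(np.array([x,y,z])-s["tcp_pos"])
yaw=np.arctan2(-R[1,0],-R[0,0])
print("t",s["time"],"tcp",np.array(s["tcp_pos"]),"yaw",yaw,"F",np.array(s["wrist_force"]),"gap",s["finger_gap"],"gf",s["gripper_force"])
print("lin",d/.4,"drz",-(w-yaw)/np.radians(120),"Rz",R[:,2],"q",np.array(s["joint_pos"]))
E
python3 go.py .6495 -.228 .1 -.07
```

```text
t 3.85 tcp [ 0.6028 -0.1528  0.2313] yaw -0.07081225374919684 F [0.6643 0.3148 0.0764] gap 0.08499650968594998 gf 0.0
lin [-0.1298 -0.1794  0.3283] drz -0.0003878225976887996 Rz [ 0.0002  0.     -1.    ] q [-0.4423  0.278   1.4575  0.0001  1.4059 -1.9423]
```

{"api": "arm_command", "payload": {"gripper": [85, 85, 85, 85, 85, 85, 85, 85, 85, 85, 85, 85, 85, 85, 85, 85, 85, 85], "linear": [[-0.0325, -0.0449, 0], [-0.0325, -0.0449, 0], [-0.0325, -0.0449, 0], [-0.0325, -0.0449, 0], [0, 0, 0], [0, 0, 0.09], [0, 0, 0.09], [0, 0, 0.09], [0, 0, 0.09], [0, 0, 0.09], [0, 0, 0.02], [0, 0, 0.02], [0, 0, 0.02], [0, 0, 0.02], [0, 0, 0.02], [0, 0, 0.02], [0, 0, 0], [0, 0, 0]], "dr": [[0, 0, 0], [0, 0, 0], [0, 0, 0], [0, 0, 0], [0, 0, 0], [0, 0, 0], [0, 0, 0], [0, 0, 0], [0, 0, 0], [0, 0, 0], [0, 0, 0], [0, 0, 0], [0, 0, 0], [0, 0, 0], [0, 0, 0], [0, 0, 0], [0, 0, 0], [0, 0, 0]]}}

```text
time: 5.65
tcp_pos: [0.6488, -0.2262, 0.0031]
tool_rot: [[-0.998, 0.07, -0.0], [0.07, 0.998, 0.0], [0.0, 0.0, -1.0]]
wrist_force: [0.0, 0.8, 0.3]
finger_gap: 0.0852
gripper_force: 0.0
```

```bash
python3 go.py .6495 -.228 .003 -.07; python3 -c "
from h import *
c=read_camera('scene');save(c,'pics/a.png');t=read_camera('top')
im=np.hstack([cv2.resize(c['pixels'][200:300,285:385],(390,390)),cv2.resize(t['pixels'][140:220,300:380],(390,390))])
cv2.imwrite('pics/grasp.png',im[:,:,::-1])"
```

```text
t 5.65 tcp [ 0.6488 -0.2262  0.0031] yaw -0.07054342384173218 F [0.0048 0.8334 0.2621] gap 0.08517338957089719 gf 0.0
lin [-0.0019 -0.0043  0.0004] drz -0.0002594657718169886 Rz [-0.0003  0.0002 -1.    ] q [-0.5109  0.6814  1.3855 -0.      1.0751 -2.0111]
```

View pics/grasp.png

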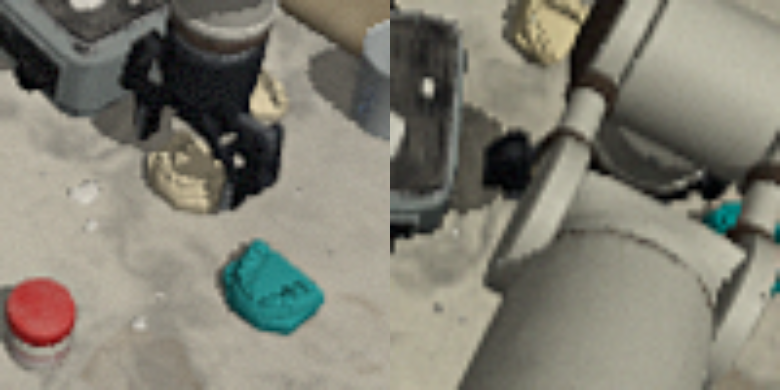

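The fingers straddle the model in the left panel (scene crop): the right finger is at about (250,170) and the left one is behind the model. No contact force shows, so I'll close.

{"api": "arm_command", "payload": {"gripper": [50, 50, 50, 50, 50, 50, 50, 50], "linear": [[0, -0.003, 0], [0, 0, 0], [0, 0, 0], [0, 0, 0], [0, 0, 0], [0, 0, 0], [0, 0, 0], [0, 0, 0]], "dr": [[0, 0, 0], [0, 0, 0], [0, 0, 0], [0, 0, 0], [0, 0, 0], [0, 0, 0], [0, 0, 0], [0, 0, 0]]}}

```text
time: 6.55
tcp_pos: [0.6499, -0.2281, 0.0051]
tool_rot: [[-0.998, 0.07, 0.002], [0.07, 0.998, -0.001], [-0.002, -0.001, -1.0]]
wrist_force: [-1.3, 1.1, 5.3]
finger_gap: 0.0644
gripper_force: 65.7
```

{"api": "arm_command", "payload": {"gripper": [50, 50, 50, 50, 50, 50, 50, 50, 50, 50, 50, 50, 50, 50, 50, 50, 50, 50, 50, 50], "linear": [[0, 0, -0.02], [0, 0, -0.05], [0, 0, -0.08], [0, 0, -0.1], [0, 0, -0.1], [0, 0, -0.06], [0, 0, 0], [0.01, 0.03, 0], [0.0258, 0.0812, 0], [0.0258, 0.0812, 0], [0.0258, 0.0812, 0], [0.0258, 0.0812, 0], [0.0258, 0.0812, 0], [0.0258, 0.0812, 0], [0.0258, 0.0812, 0], [0.0258, 0.0812, 0], [0.0258, 0.0812, 0], [0.0258, 0.0812, 0], [0.0258, 0.0812, 0], [0.0258, 0.0812, 0]], "dr": [[0, 0, 0], [0, 0, 0], [0, 0, 0], [0, 0, 0], [0, 0, 0], [0, 0, 0], [0, 0, -0.009], [0, 0, 0], [0, 0, 0], [0, 0, 0], [0, 0, 0], [0, 0, 0], [0, 0, 0], [0, 0, 0], [0, 0, 0], [0, 0, 0], [0, 0, 0], [0, 0, 0], [0, 0, 0], [0, 0, 0]]}}

```text
time: 8.55
tcp_pos: [0.5388, 0.182, 0.1643]
tool_rot: [[-0.999, 0.051, -0.006], [0.051, 0.999, -0.0], [0.006, -0.001, -1.0]]
wrist_force: [0.6, 0.1, -1.5]
finger_gap: 0.0645
gripper_force: 65.6
```

```bash
python3 go.py .529 .2335 .1 -.051; python3 - <<'E'
from h import *
c=read_camera('scene');t=read_camera('top')
st=get_state();p=np.array(st["tcp_pos"]);u=proj(c,p);v=proj(t,p);print(u,v)
u=u.astype(int);v=v.astype(int)
im=np.hstack([cv2.resize(c['pixels'][u[1]-40:u[1]+40,u[0]-40:u[0]+40],(390,390),interpolation=2),cv2.resize(t['pixels'][v[1]-40:v[1]+40,v[0]-40:v[0]+40],(390,390),interpolation=2)])
cv2.imwrite('pics/carry.png',im[:,:,::-1])
E
```

```text
t 8.55 tcp [0.5388 0.182  0.1643] yaw -0.05143283873406775 F [ 0.5758  0.056  -1.5488] gap 0.06449463266970741 gf 65.58917687041685
lin [0.0302 0.1274 0.1608] drz -0.00020666527226556513 Rz [-0.0055 -0.0003 -1.    ] q [ 0.1132  0.2056  1.6796  0.0003  1.2619 -1.4063]
[221.55994765 161.16174097] [204.67373135 209.73059404]
```

View pics/carry.png

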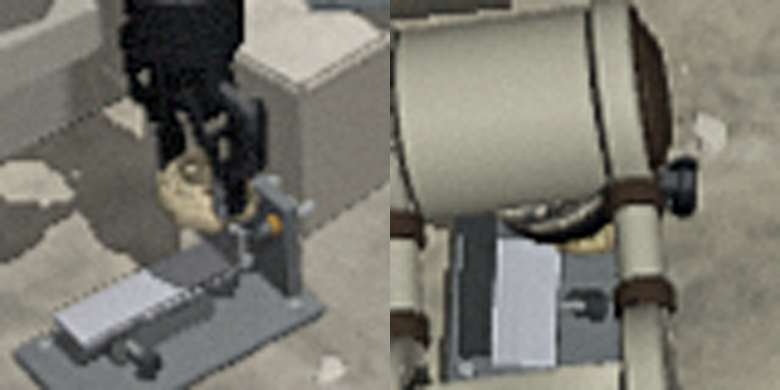

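Scene crop (left): the model hangs level between the fingers, teeth up, heel toward the bracket. I'll move over the rail and come down to about 20 mm above it.

{"api": "arm_command", "payload": {"gripper": [50, 50, 50, 50, 50, 50, 50, 50, 50, 50, 50, 50, 50], "linear": [[0.008, 0.035, 0], [0.008, 0.035, 0], [0.008, 0.035, 0], [0.006, 0.022, 0], [0, 0, 0], [0, 0, 0], [0, 0, 0.04], [0, 0, 0.05], [0, 0, 0.05], [0, 0, 0.04], [0, 0, 0.02], [0, 0, 0], [0, 0, 0]], "dr": [[0, 0, 0], [0, 0, 0], [0, 0, 0], [0, 0, 0], [0, 0, 0], [0, 0, 0], [0, 0, 0], [0, 0, 0], [0, 0, 0], [0, 0, 0], [0, 0, 0], [0, 0, 0], [0, 0, 0]]}}

```text
time: 9.95
tcp_pos: [0.5332, 0.2317, 0.088]
tool_rot: [[-0.999, 0.052, 0.001], [0.052, 0.999, 0.0], [-0.001, 0.0, -1.0]]
wrist_force: [0.7, 0.9, -0.9]
finger_gap: 0.0644
gripper_force: 65.7
```

```bash
python3 go.py .529 .2335 .065 -.051
```

```text
t 9.95 tcp [0.5332 0.2317 0.088 ] yaw -0.0518723761723291 F [ 0.6565  0.8811 -0.8833] gap 0.06435175061162397 gf 65.6558743212372
lin [0.0108 0.0039 0.0576] drz -0.00041652894018529186 Rz [ 0.0012  0.0002 -1.    ] q [ 0.2022  0.324   1.7001 -0.      1.1163 -1.3167]
```

{"api": "arm_command", "payload": {"gripper": [50, 50, 50, 50, 50, 50, 50, 50, 50], "linear": [[0.0108, 0.004, 0], [0, 0, 0.01], [0, 0, 0.01], [0, 0, 0.01], [0, 0, 0.01], [0, 0, 0.005], [0, 0, 0.003], [0, 0, 0], [0, 0, 0]], "dr": [[0, 0, 0], [0, 0, 0], [0, 0, 0], [0, 0, 0], [0, 0, 0], [0, 0, 0], [0, 0, 0], [0, 0, 0], [0, 0, 0]]}}

```text
time: 10.85
tcp_pos: [0.5285, 0.2336, 0.0682]
tool_rot: [[-0.999, 0.052, 0.0], [0.052, 0.999, 0.0], [-0.0, 0.0, -1.0]]
wrist_force: [0.0, -0.3, -2.3]
finger_gap: 0.0642
gripper_force: 65.7
```

```bash
python3 - <<'E'
from h import *
c=read_camera('scene');t=read_camera('top')
print(get_state()["tcp_pos"])
p=np.array(get_state()["tcp_pos"]);u=proj(c,p).astype(int);v=proj(t,p).astype(int)
im=np.hstack([cv2.resize(c['pixels'][u[1]-30:u[1]+30,u[0]-30:u[0]+30],(390,390),interpolation=2),cv2.resize(t['pixels'][v[1]-30:v[1]+30,v[0]-30:v[0]+30],(390,390),interpolation=2)])
cv2.imwrite('pics/near.png',im[:,:,::-1])
E
```

```text
[0.52848718 0.2335922  0.06829827]
```

View pics/near.png

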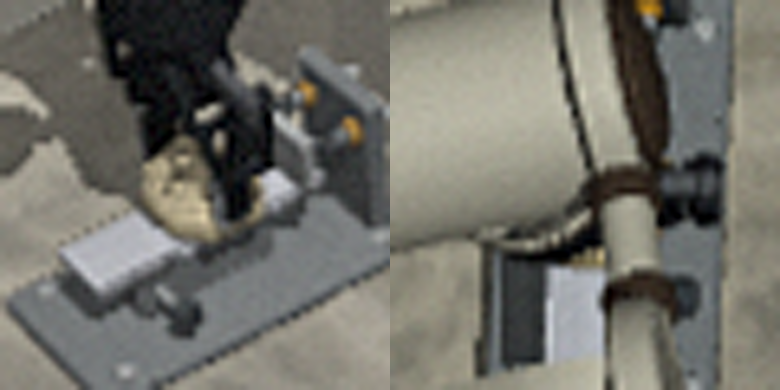

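Scene crop: the model is just above the rail, with a clear strip of rail at about (280,190) before the stop plate. I'll lower it in 1 mm rows.

{"api": "arm_command", "payload": {"gripper": [50, 50, 50, 50], "linear": [[0, 0, 0.0025], [0, 0, 0.0025], [0, 0, 0.0025], [0, 0, 0]], "dr": [[0, 0, 0], [0, 0, 0], [0, 0, 0], [0, 0, 0]]}}

```text
time: 11.35
tcp_pos: [0.5284, 0.2335, 0.0652]
tool_rot: [[-0.999, 0.052, -0.0], [0.052, 0.999, -0.0], [0.0, -0.0, -1.0]]
wrist_force: [-0.3, 0.4, -0.2]
finger_gap: 0.0642
gripper_force: 65.8
```

{"api": "arm_command", "payload": {"gripper": [50, 50, 50], "linear": [[0, 0, 0.0025], [0, 0, 0], [0, 0, 0]], "dr": [[0, 0, 0], [0, 0, 0], [0, 0, 0]]}}

```text
time: 11.65
tcp_pos: [0.5284, 0.2336, 0.0651]
tool_rot: [[-0.999, 0.051, -0.0], [0.051, 0.999, -0.0], [0.0, -0.0, -1.0]]
wrist_force: [-3.2, -0.7, 6.7]
finger_gap: 0.0644
gripper_force: 67.1
```

The model is resting on the rail (about 8 N downward). I'll ease the pressing a little and slide toward the plate.

{"api": "arm_command", "payload": {"gripper": [50, 50, 50, 50, 50, 50, 50, 50], "linear": [[0, 0, 0], [0, 0, -0.001], [-0.005, 0, 0], [-0.01, 0, 0], [-0.01, 0, 0], [-0.01, 0, 0], [0, 0, 0], [0, 0, 0]], "dr": [[0, 0, 0], [0, 0, 0], [0, 0, 0], [0, 0, 0], [0, 0, 0], [0, 0, 0], [0, 0, 0], [0, 0, 0]]}}

```text
time: 12.45
tcp_pos: [0.5429, 0.2331, 0.0651]
tool_rot: [[-0.999, 0.052, 0.001], [0.052, 0.999, 0.0], [-0.001, 0.001, -1.0]]
wrist_force: [-0.7, -0.1, 5.0]
finger_gap: 0.0642
gripper_force: 66.8
```

{"api": "arm_command", "payload": {"gripper": [50, 50, 50], "linear": [[-0.005, 0, 0], [0, 0, 0], [0, 0, 0]], "dr": [[0, 0, 0], [0, 0, 0], [0, 0, 0]]}}

```text
time: 12.75
tcp_pos: [0.5438, 0.233, 0.0651]
tool_rot: [[-0.999, 0.051, -0.001], [0.051, 0.999, 0.0], [0.001, 0.0, -1.0]]
wrist_force: [-5.0, 0.4, 7.4]
finger_gap: 0.0646
gripper_force: 67.5
```

{"api": "arm_command", "payload": {"gripper": [50, 50, 50], "linear": [[-0.005, 0, 0], [0, 0, 0], [0, 0, 0]], "dr": [[0, 0, 0], [0, 0, 0], [0, 0, 0]]}}

```text
time: 13.05
tcp_pos: [0.5457, 0.2329, 0.0651]
tool_rot: [[-0.999, 0.051, -0.001], [0.051, 0.999, 0.0], [0.001, 0.0, -1.0]]
wrist_force: [-5.0, 1.2, 9.0]
finger_gap: 0.0645
gripper_force: 67.6
```

{"api": "arm_command", "payload": {"gripper": [50, 50, 50], "linear": [[-0.005, 0, 0], [0, 0, 0], [0, 0, 0]], "dr": [[0, 0, 0], [0, 0, 0], [0, 0, 0]]}}

```text
time: 13.35
tcp_pos: [0.5477, 0.2328, 0.0651]
tool_rot: [[-0.999, 0.051, -0.001], [0.051, 0.999, 0.0], [0.001, 0.0, -1.0]]
wrist_force: [-5.5, 0.4, 8.4]
finger_gap: 0.0643
gripper_force: 67.6
```

{"api": "arm_command", "payload": {"gripper": [50, 50, 50], "linear": [[-0.005, 0, 0], [0, 0, 0], [0, 0, 0]], "dr": [[0, 0, 0], [0, 0, 0], [0, 0, 0]]}}

```text
time: 13.65
tcp_pos: [0.5495, 0.2327, 0.0651]
tool_rot: [[-0.999, 0.051, -0.002], [0.051, 0.999, 0.0], [0.002, 0.0, -1.0]]
wrist_force: [-5.5, -0.1, 9.0]
finger_gap: 0.0642
gripper_force: 67.7
```

{"api": "arm_command", "payload": {"gripper": [50, 50, 50], "linear": [[0, 0, -0.002], [-0.005, 0, 0], [0, 0, 0]], "dr": [[0, 0, 0], [0, 0, 0], [0, 0, 0]]}}

```text
time: 13.95
tcp_pos: [0.5514, 0.2326, 0.0651]
tool_rot: [[-0.999, 0.051, -0.002], [0.051, 0.999, 0.0], [0.002, 0.0, -1.0]]
wrist_force: [-5.2, 2.0, 4.8]
finger_gap: 0.0643
gripper_force: 67.1
```

{"api": "arm_command", "payload": {"gripper": [50, 50, 50], "linear": [[-0.005, 0, 0], [0, 0, 0], [0, 0, 0]], "dr": [[0, 0, 0], [0, 0, 0], [0, 0, 0]]}}

```text
time: 14.25
tcp_pos: [0.5529, 0.2325, 0.0651]
tool_rot: [[-0.999, 0.051, -0.003], [0.051, 0.999, 0.0], [0.003, -0.0, -1.0]]
wrist_force: [-6.0, 1.4, 7.5]
finger_gap: 0.0644
gripper_force: 67.4
```

{"api": "arm_command", "payload": {"gripper": [50, 50, 50], "linear": [[-0.005, 0, 0], [0, 0, 0], [0, 0, 0]], "dr": [[0, 0, 0], [0, 0, 0], [0, 0, 0]]}}

```text
time: 14.55
tcp_pos: [0.5544, 0.2324, 0.0651]
tool_rot: [[-0.999, 0.051, -0.005], [0.051, 0.999, -0.0], [0.005, -0.0, -1.0]]
wrist_force: [-8.8, 1.4, 8.1]
finger_gap: 0.0642
gripper_force: 67.8
```

{"api": "arm_command", "payload": {"gripper": [50, 50, 50], "linear": [[-0.005, 0, 0], [0, 0, 0], [0, 0, 0]], "dr": [[0, 0, 0], [0, 0, 0], [0, 0, 0]]}}

```text
time: 14.85
tcp_pos: [0.5558, 0.2324, 0.0651]
tool_rot: [[-0.999, 0.051, -0.006], [0.051, 0.999, -0.0], [0.006, -0.0, -1.0]]
wrist_force: [-10.3, 0.7, 9.5]
finger_gap: 0.0643
gripper_force: 68.2
```

Contact seems to have come near TCP x ≈ 0.550. I'll ease the downward press again and go on to x ≈ 0.561.

{"api": "arm_command", "payload": {"gripper": [50, 50, 50, 50, 50, 50], "linear": [[0, 0, -0.002], [-0.005, 0, 0], [-0.005, 0, 0], [0, 0, 0], [0, 0, 0], [0, 0, 0]], "dr": [[0, 0, 0], [0, 0, 0], [0, 0, 0], [0, 0, 0], [0, 0, 0], [0, 0, 0]]}}

```text
time: 15.45
tcp_pos: [0.559, 0.2322, 0.0651]
tool_rot: [[-0.999, 0.051, -0.008], [0.051, 0.999, -0.0], [0.008, -0.001, -1.0]]
wrist_force: [-11.0, 0.7, 7.0]
finger_gap: 0.0645
gripper_force: 67.8
```

{"api": "arm_command", "payload": {"gripper": [50, 50, 50, 50], "linear": [[-0.003, 0, -0.001], [-0.003, 0, 0], [0, 0, 0], [0, 0, 0]], "dr": [[0, 0, 0], [0, 0, 0], [0, 0, 0], [0, 0, 0]]}}

```text
time: 15.85
tcp_pos: [0.5607, 0.2321, 0.0651]
tool_rot: [[-0.999, 0.051, -0.009], [0.051, 0.999, -0.0], [0.009, -0.001, -1.0]]
wrist_force: [-12.7, 0.6, 7.8]
finger_gap: 0.0646
gripper_force: 67.9
```

```bash
python3 - <<'E'
from h import *
c=read_camera('scene');t=read_camera('top')
s=get_state();p=np.array(s["tcp_pos"]);print(p,s["wrist_force"],s["tool_rot"][2])
o=np.array([.534,.2332,0]);w=-.051
H=lambda x,y,z:o+[x*np.cos(w)-y*np.sin(w),x*np.sin(w)+y*np.cos(w),z]
x0,y0,k=195,145,9
im=cv2.resize(c['pixels'][y0:y0+60,x0:x0+65],None,fx=k,fy=k,interpolation=2)
for d,col in((.045,(255,0,0)),(.0564,(0,255,0))):
  for a,b in(((d,-.032,.096),(d,.032,.096)),((d,-.032,.096),(d,-.032,.062))):
    q=[tuple(int(v) for v in (proj(c,H(*e))-[x0,y0]+.5)*k) for e in(a,b)];cv2.line(im,q[0],q[1],col,1)
cv2.imwrite('pics/press.png',im[:,:,::-1])
E
```

```text
[0.56066827 0.23210196 0.06513725] [-13.08938571   1.69678145   7.60183251] [ 9.26576090e-03 -8.07183020e-04 -9.99956746e-01]
```

View pics/press.png

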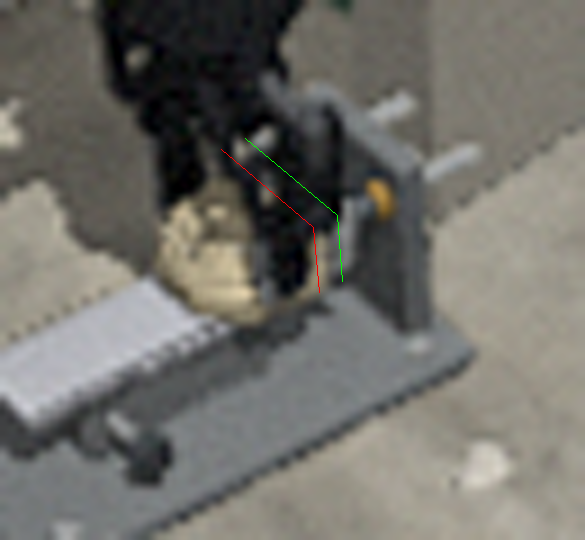

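The plate's near edge sits on the green line (about 11.4 mm deflection). With friction subtracted, the wrist force gives about 8 N. I'll settle briefly and hand in.

{"api": "arm_command", "payload": {"gripper": [50, 50, 50, 50], "linear": [[0, 0, 0], [0, 0, 0], [0, 0, 0], [0, 0, 0]], "dr": [[0, 0, 0], [0, 0, 0], [0, 0, 0], [0, 0, 0]]}}

```text
time: 16.35
tcp_pos: [0.5607, 0.2321, 0.0652]
tool_rot: [[-0.999, 0.051, -0.009], [0.051, 0.999, -0.0], [0.009, -0.001, -1.0]]
wrist_force: [-12.1, 1.8, 7.4]
finger_gap: 0.0642
gripper_force: 67.9
```

```bash
python3 -c "
from rig import *
s=get_state();print(s['tcp_pos'],s['wrist_force']);print(sign_off())"
```

```text
[0.56070169 0.23211677 0.0651662 ] [-12.07170296   1.77118392   7.39805135]
the job is handed in; nothing more can be done
None
```

I set the model on the rail, slid it heel-first onto the stop plate and handed in at about 16 s, still pressing with an estimated 8 N (plate pushed back about 11 mm); no verdict came back, and the jar, tray and brush were not touched.

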